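Hold a test pot's bayonet lid at its half-turn vent position

ROBOT

A 6-joint arm with a two-finger parallel gripper is mounted at the origin on the work surface. World frame = base frame: x ahead of the robot, y to its left, z up, the work surface at z = 0. Lengths are in m, angles in degrees, forces in N, time in s.
With the tool pointing down it reaches from about 0.3 to 0.75 m from the base axis. Payload 8.5 kg.
Tool frame: the origin (TCP) lies on the centre line of the jaws, within the pads' length; the fingertips stand 11 mm ahead of it and the grasp point (between the pads) lies 8 mm behind it; z points along the fingers, y is the line along which they close (so a half turn about z gives the same grasp; the last joint's range is limited). The gripper opens to 85 mm and grips with 20 to 120 N. Pads are 22 mm wide; open, the fingers measure 114 mm over their backs; the gripper's body (76 mm by 85 mm) begins 54 mm behind the grasp point. The pads swing forward as they close: fully open they stand 13 mm farther back than shut.
Start: joints at [-84.586, 21.807, 74.336, -0, 83.858, -12.336], TCP at [0.168, -0.524, 0.242] pointing down, gripper open.
Joint ranges: [-178.18, 178.18], [-50.72, 133.34], [12.68, 142.11], [-81.47, 261.47], [9.98, 163.14], [-165.26, 165.26]. Speed limits (degrees/s): [136.94, 136.94, 180, 180, 180, 180].

INTERFACE

Orientations are given as a 3x3 rotation matrix whose columns are the frame's x, y, z axes.
In Python, from rig import env gives the robot as it stands.
- The arm moves only by the tool run_rows, called after "Request:" in YAML: its name, and indented under it one key for each argument. Schema: {"type":"object","properties":{"increments":{"type":"array","items":{"type":"number"},"minItems":5,"maxItems":50},"grip_force":{"type":"number"},"only":{"type":"string"},"quiet":{"type":"boolean"},"lines":{"type":"string"}},"required":["increments"],"additionalProperties":false}. increments is one flat list of numbers that holds 1 to 10 rows one after another, with no inner brackets; each row has 5 numbers: dx, dy, dz in fractions of the full range, 1 being 0.25 m, then a turn about the tool's z in a scale on which 1.0 is pi/2 rad, then the finger opening in m; each row shifts and turns the commanded pose from where the row before left it, along the tool's axes as they then stand; what a row does not reach is not made up. A row lasts 1/10 s, in which the tool goes at most 0.05 m and 8.59 degrees, less where a joint would pass 70% of its speed; a pose out of reach is approached as far as the arm can. The fingers move at their own pace and stop on an object; grip_force is the grip in N (left out, the last holds). Time passes only in rows, so rows that do not move let the fingers close. The tool returns the time, the measured TCP pose, the force, the opening and the grip force at its end. only (a regular expression) keeps the lines of the reply that match it, lines (a string "A,B") keeps lines A to B, and quiet returns only ok. Shift and turn numbers lie between -1 and 1, and a call with a number outside is refused. Input that does not fit is refused with a message, and nothing moves.
- env.observe(): the state, without advancing time (a new reading comes with each control period).
- env.get_image(name): name is "scene" or "top"; returns a dict with "pixels" (480x640x3 uint8, red, green, blue), "K" (3x3 intrinsics, pixels), "distortion" ([k1, k2, p1, p2, k3] as OpenCV has them; the pictures are not rectified), "extrinsics" (4x4, takes a point from world to camera coordinates). Camera axes: x right, y down, z forward; pixel columns grow to the right and rows downward; lengths in m; the calibration is good to about 2 mm. A picture is of the moment at which its call begins. There is no depth.
- env.close_job(): hands the job in; it is judged then, once.
The state is a dict: "time_s": time; "q": joint angles; "qvel": joint speeds; "joint_efforts": joint torques, N m; "position": TCP position; "tool_rot": TCP orientation; "ft_force": force on the tool from outside, world axes, zero at the start; "wrist_torque": the same for the moment, N m; "grip_width": finger opening in m; "gripper_force": force on a finger pad.
Only numpy, scipy, OpenCV 4.12 (cv2) and the standard library are available. Lean on these libraries where they do the work, as an engineer would, in place of code of your own. Each camera call takes 0.05 s, during which the arm holds its last target. There are 200 camera calls.

TASK

The test pot on the bench is about to be flooded and must vent past its lid: lower the lid into the pot's mouth with its two lugs between the claws, without dropping it, and twist it clockwise (seen from above) to the vent position, halfway to the lock, where the handle bar lines up with the raised index ribs on the claws. Stop there, well short of the point where the spring catch clicks behind a lug, and finish still gripping the lid's handle, holding the lid steady in that position. Leave the wrench, the pressure gauge and the brass coupling where they lie.

Things in the scene. Friction and masses are not known exactly. Their poses are not given: they have to be found in the camera images.
- pot: Round stainless test pot, open on top, bolted down by a dark square base plate 170 mm wide; it does not move. Origin: centre of its underside on the bench, z up along its axis, x along its vent line. Two steel bayonet claws face each other across its rim. Lid angles below: handle bar's direction from the pot's x axis, anticlockwise from above, repeating every 180 degrees.
- pot_mouth (a point): Centre of the pot's mouth in the plane of the rim, 120 mm above the bench; axes as the pot's. Mouth: 76 mm bore, 100 deep; flat rim 152 mm across. Claws: outside wall (inner radius 68) 18 high; lip reaching in to radius 55, underside 10.5 and top 18 above the rim. One claw spans from +15 to -86 degrees, the other is the same half a turn round.
- pot_entry (a point): Point on the rim in the middle of one gap between the claws, 58 mm from the axis at +55 degrees. With the bar at 55 degrees (36 to 74 will do) the lugs drop freely between the claws; from there clockwise turning slides them under the lips, where the lid has 2.5 mm of play up and down.
- pot_vent (a point): Raised dark index rib, 21 x 5 x 3 mm, across the top of the claw on the pot's +x side (66 mm from the axis, 138 above the bench); the other claw has one on the -x side. Vent position: bar in line with both ribs (0 degrees). From about -13 degrees a lug lifts the catch; at about -56 it clicks in behind the lug, at -61 the lug meets an end stop.
- pot_port (a point): End of the brass fill port that sticks out on the pot's +y side, 108 mm from the axis, 45 above the bench, with a yellow valve handle up to 70 above the bench. A drain plug on the -y side reaches 63 mm from the axis.
- lid: Loose aluminium bayonet lid, about 0.5 kg, standing upright on the bench. Origin: centre of its underside; z up, x along handle bar and lugs; the same turned by 180 degrees. Foot: spigot, diameter 72, 14 high, 5 mm bevel, enters the mouth with 2 mm play all round. Above it a flange, diameter 100, 14 to 22 above the origin, rests on the rim: the seated lid's origin is 106 above the pot's.
- lid_grip (a point): Centre of the lid's steel handle bar, on the lid's axis, 53 mm above its origin; axes as the lid's. Bar 90 long (x), 12 wide (y), 14 high, on two round posts (diameter 12) at x = -36 and 36, 24 mm free under it. Grip it across y. The seated lid turns freely until it meets the catch.
- lid_lug (a point): Point on the lid's +x lug, 58 mm from the axis, 18 above the lid's origin. Two lugs, on +x and -x, reach 61 mm from the axis; each is 40 wide (y) and 8 thick, level with the flange.
- catch (a joint): Dark spring-steel catch, 10 mm wide and 22 long, hinged in a break in the lip of the claw on the pot's +x side, sloping down clockwise. Value: its lift in rad, 0 at rest; grows to about 0.1 as a lug passes beneath, back to 0 with a click once the lug has passed. About 3 N at its tip.
- wrench: Steel wrench, 180 mm long, lying beyond the work, across the robot's front; origin under its middle. To be left alone.
- gauge: Round dial pressure gauge, diameter 64, 27 high, lying on its back to the robot's left of the work, brass stem to 58 mm along its -y; origin under the middle of its case. To be left alone.
- coupling: Brass hose coupling, diameter 30, 48 high, standing on end to the robot's right of the work; origin under its middle. To be left alone.

How it is judged (in metres and radians):
On the way, in this order (a step that is already met when the one before it is completed fails the run):
1. the lid is held down on the rim, spigot in the mouth, lugs between the claws (horizontal distance between lid and pot below 0.004 m and z of lid in the frame of pot below 0.1095 m and angle between lid's own z axis and vertical below 0.06 rad and contact force between the fingers and lid above 1 N and not (angle between the x axis of lid and the x axis of pot, either way round below 0.5 rad)), for 0.1 s.
2. the lid is turned to the vent position with its lugs under the claws (horizontal distance between lid and pot below 0.004 m and z of lid in the frame of pot below 0.1095 m and angle between lid's own z axis and vertical below 0.06 rad and angle between the x axis of lid and the x axis of pot, either way round below 0.2 rad), for 0.2 s.
At the end, for the whole second after the job is handed in: The lid sits in the pot's mouth (axis within 4 mm, less than 3.5 mm off the rim, tilted less than 0.06 rad), its handle bar within 0.2 rad of the pot's index ribs (lugs under the claws, catch not clicked), at rest, and the gripper's fingers still hold it (contact force above 5 N) (all of step 2 and contact force between the fingers and lid above 5 N and angular speed of lid below 0.15 rad/s and linear speed of lid below 0.02 m/s); the arm keeps its last pose, push and grip.
It fails at once if the lid was turned on until the catch clicked (horizontal distance between lid and pot below 0.004 m and z of lid in the frame of pot below 0.1095 m and angle between lid's own z axis and vertical below 0.06 rad and ((x of lid_lug in the frame of pot above 0 m and y of lid_lug in the frame of pot below -0.048 m) or (x of lid_lug in the frame of pot below 0 m and y of lid_lug in the frame of pot above 0.048 m))).
It fails at once if the lid was dropped (contact force between the fingers and lid below 0.1 N and linear speed of lid above 0.4 m/s).
It fails at once if the wrench was pushed more than 30 mm away (distance of wrench from where it was at the start of the episode above 0.03 m).
It fails at once if the gauge was pushed more than 30 mm away (distance of gauge from where it was at the start of the episode above 0.03 m).
It fails at once if the coupling was pushed more than 30 mm away (distance of coupling from where it was at the start of the episode above 0.03 m).
It also fails if it takes over 38 s, if anything falls off the work surface, if the arm or the gripper's body presses on something with over 40 N, if the wrist force passes 120 N, or if a joint passes its speed limit or range.

## Working session

There is one attempt and no reset: what is moved stays moved. The work goes in short steps, Python scripts to look and compute and a tool call to move; the robot and the scene stay as the last step left them, time stands still between calls to the robot, and variables do not carry over. Pictures are saved under pics/ and viewed, at most 10 in all, crops included, and the job is handed in when it is done.

```bash
mkdir -p pics; ls; python3 - <<'E'
from rig import env
import cv2,numpy as np
for n in("scene","top"):
    d=env.get_image(n); cv2.imwrite(f"pics/{n}0.png",d["pixels"][:,:,::-1]); print(n,d["K"],d["distortion"],np.round(d["extrinsics"],4))
s=env.observe();print(s)
E
```

```text
pics
rig.py
scene [[585.0181616    0.         332.52652474]
 [  0.         585.0181616  251.33132822]
 [  0.           0.           1.        ]] [-0.15878474  0.          0.          0.          0.        ] [[ 0.7398  0.6727 -0.0133 -0.4555]
 [ 0.4845 -0.5462 -0.6833 -0.1892]
 [-0.467   0.4991 -0.73    1.6408]
 [ 0.      0.      0.      1.    ]]
top [[434.22728715   0.         327.90985455]
 [  0.         434.22728715 236.93095994]
 [  0.           0.           1.        ]] [-0.0987346  0.         0.         0.         0.       ] [[ 0.0185 -0.9994 -0.0294  0.0093]
 [-0.9967 -0.0162 -0.0791  0.6086]
 [ 0.0786  0.0308 -0.9964  0.9785]
 [ 0.      0.      0.      1.    ]]
{'time_s': 0.1, 'q': array([-8.45834149e+01,  2.18378116e+01,  7.43778143e+01, -8.58029950e-04,
        8.38586210e+01, -1.23359079e+01]), 'qvel': array([ 0.01246851, -0.17243729, -0.18707233, -0.02911002,  0.04567229,
        0.00508252]), 'joint_efforts': array([ 4.55511297e-03, -4.49220264e+01, -2.31657547e+01, -1.15909265e-04,
        3.62291372e-03,  1.71100476e-05]), 'position': array([ 0.16766799, -0.52356788,  0.24178241]), 'tool_rot': array([[ 9.52382060e-01,  3.04907188e-01, -1.37146907e-04],
       [ 3.04907106e-01, -9.52381224e-01,  1.28866020e-03],
       [ 2.62305618e-04, -1.26911392e-03, -9.99999160e-01]]), 'ft_force': array([-0.3576745 , -0.42786213,  0.03332115]), 'wrist_torque': array([0.03278982, 0.00224753, 0.05732069]), 'gripper_force': 0.0, 'grip_width': 0.08581678909459789}
```

View pics/scene0.png

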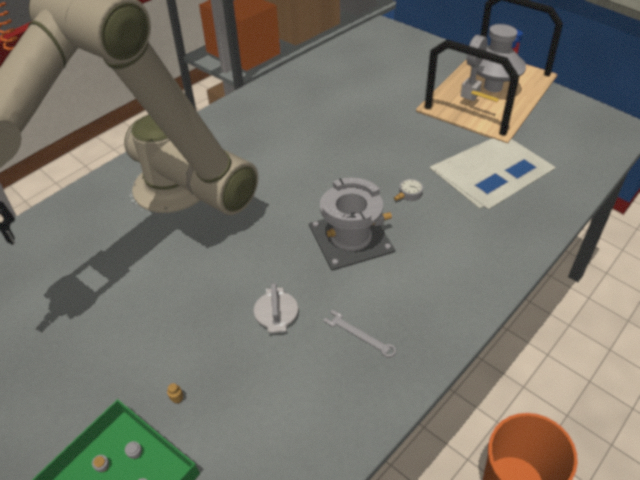

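View pics/top0.png

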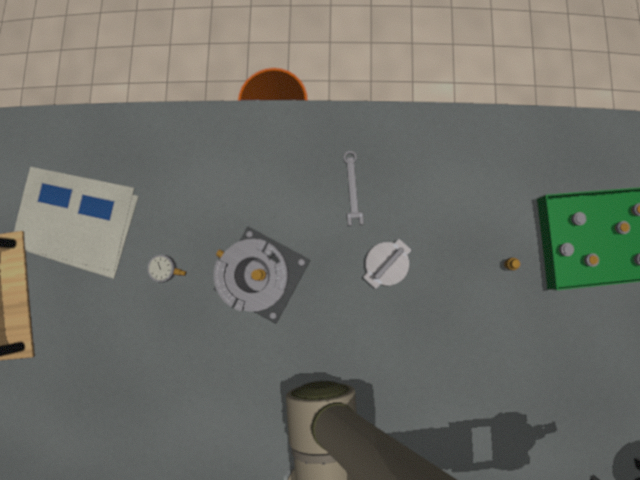

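Scene view: pot at (352,210), lid at (276,310), wrench at (360,333), gauge at (410,188) and coupling at (175,393). Top view: pot mouth about (252,275), lid (387,265) with its bar running lower left to upper right. Next I'll enlarge the pot and the lid.

```bash
python3 - <<'E'
import cv2,numpy as np
t=cv2.imread("pics/top0.png");s=cv2.imread("pics/scene0.png")
z=lambda im,x,y,w,h,k:cv2.resize(im[y:y+h,x:x+w],None,fx=k,fy=k,interpolation=cv2.INTER_CUBIC)
a=z(t,200,225,130,100,6);cv2.imwrite("pics/c1.png",a)
b=np.hstack([z(t,355,230,64,70,6),z(s,244,275,64,70,6)]);cv2.imwrite("pics/c2.png",b)
cv2.imwrite("pics/c3.png",z(s,300,170,110,100,6))
E
```

```text
(no output)
```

View pics/c1.png

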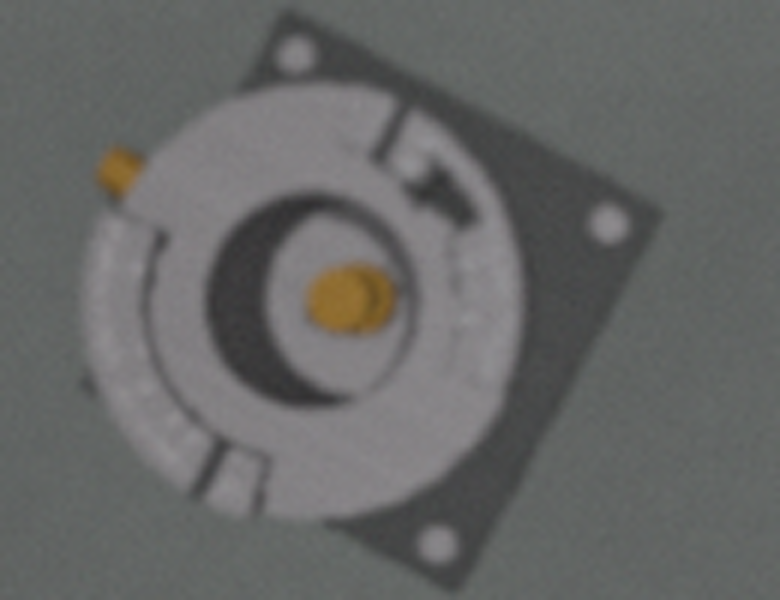

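View pics/c2.png

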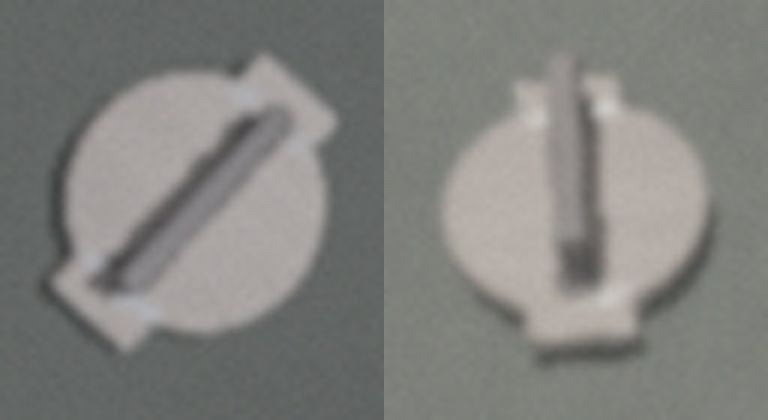

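View pics/c3.png

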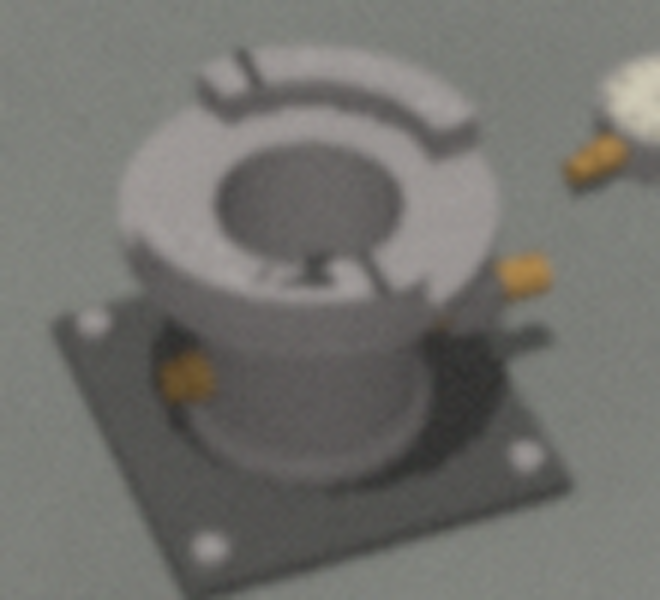

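The crops show the pot's ribs in top at about (266.0,246.7), by the catch (+x), and (234.8,303.3). In scene they are at (362.8,215.5) and (341.3,181.2). The bore centre is about (252,275) in top. The lid's bar ends in top are about (400.8,249) and (376,277). Next: triangulate these, and take the lid's outline by contour.

```bash
cat >h.py <<'E'
from rig import env
import cv2,numpy as np
def cam(n):
    d=env.get_image(n); d["gray"]=cv2.cvtColor(d["pixels"],cv2.COLOR_RGB2GRAY); return d
def und(d,p): return cv2.undistortPoints(np.float64(p).reshape(-1,1,2),np.array(d["K"]),np.array(d["distortion"])).reshape(-1,2)
def rays(d,p):
    E=np.array(d["extrinsics"]);v=np.c_[und(d,p),np.ones(len(np.reshape(p,(-1,2))))]@E[:3,:3]
    return -E[:3,:3].T@E[:3,3],v
def plane(d,p,z):
    o,v=rays(d,p); return o+v*((z-o[2])/v[:,2])[:,None]
def tri(a,pa,b,pb):
    X=cv2.triangulatePoints(np.array(a["extrinsics"])[:3],np.array(b["extrinsics"])[:3],und(a,pa).T,und(b,pb).T)
    X=(X[:3]/X[3]).T
    oa,va=rays(a,pa);ob,vb=rays(b,pb);n=np.cross(va,vb);n/=np.linalg.norm(n,axis=1)[:,None]
    return X,((ob-oa)*n).sum(1)
yaw=lambda v:np.degrees(np.arctan2(v[1],v[0]))
E
python3 - <<'E'
from h import *
np.set_printoptions(precision=4,suppress=True)
t=cam("top");s=cam("scene")
# pot ribs
rt=[(266.0,246.7),(234.8,303.3)];rs=[(362.8,215.5),(341.3,181.2)]
X,e=tri(t,rt,s,rs);print("ribs",X,e,X.mean(0),yaw(X[0]-X[1]))
P=plane(t,rt,.1405);print("ribs top plane",P.mean(0),yaw(P[0]-P[1]))
P=plane(s,rs,.1405);print("ribs scene plane",P.mean(0),yaw(P[0]-P[1]))
# bore edge, top
g=cv2.GaussianBlur(t["gray"],(3,3),0)
P=plane(t,[(x/6+200-.4,y/6+225-.4) for x,y in[(207,300),(415,300),(311,192),(311,408)]],.12);print("bore",P.mean(0)); print(P)
P=plane(s,[(x/6+300-.4,y/6+170-.4) for x,y in[(217,205),(403,200),(310,143)]],.12);print("bore scene",P)
# base plate bolts
# lid outline
for n,d,(x,y,w,h) in(("top",t,(358,232,58,62)),("scene",s,(246,280,60,60))):
    c=d["gray"][y:y+h,x:x+w]; th,m=cv2.threshold(cv2.resize(c,None,fx=4,fy=4,interpolation=cv2.INTER_CUBIC),0,255,cv2.THRESH_OTSU)
    cs,_=cv2.findContours(m,cv2.RETR_EXTERNAL,cv2.CHAIN_APPROX_NONE);k=cv2.convexHull(max(cs,key=cv2.contourArea)).reshape(-1,2)
    px=(k+.5)/4-.5+[x,y]; P=plane(d,px,.022)[:,:2].astype(np.float32)*1000
    (cx,cy),sz,a=cv2.minAreaRect(P);bx=cv2.boxPoints(((cx,cy),sz,a))
    e1,e2=bx[1]-bx[0],bx[2]-bx[1];L=e1 if np.hypot(*e1)>np.hypot(*e2) else e2
    print(n,"lid",th,(cx,cy),sz,yaw(L)); cv2.imwrite(f"pics/m_{n}.png",m)
bt=[(x/6+355-.4,y/6+230-.4) for x,y in[(276,113),(137,282)]];bs=[(x/6+244-.4,y/6+275-.4) for x,y in[(181,60),(191,240)]]
X,e=tri(t,bt,s,bs);print("bar",X,e)
X,e=tri(t,bt,s,bs[::-1]);print("bar rev",X,e)
P=plane(t,bt,.06);print(P.mean(0),yaw(P[0]-P[1]),np.linalg.norm(P[0]-P[1]))
E
```

```text
ribs [[0.5784 0.1447 0.1375]
 [0.46   0.2053 0.1364]] [0.0034 0.0007] [0.5192 0.175  0.1369] -27.13698368111855
ribs top plane [0.5186 0.1735 0.1405] -27.619852716169966
ribs scene plane [0.5224 0.1728 0.1405] -26.30970942406581
bore [0.5192 0.1756 0.12  ]
[[0.5183 0.2124 0.12  ]
 [0.5199 0.139  0.12  ]
 [0.5568 0.1767 0.12  ]
 [0.4817 0.1745 0.12  ]]
bore scene [[0.4929 0.149  0.12  ]
 [0.5465 0.2003 0.12  ]
 [0.4961 0.2017 0.12  ]]
top lid 131.0 (550.15087890625, -117.89347839355469) (99.13533020019531, 117.95097351074219) -6.0677037
scene lid 148.0 (550.5203247070312, -119.5013656616211) (98.37544250488281, 119.08056640625) -74.822174
bar [[ 0.5773 -0.1331  0.1386]
 [ 0.5197 -0.0998 -0.0483]] [-0.0027  0.0041]
bar rev [[ 0.5825 -0.1446  0.0519]
 [ 0.5202 -0.0917  0.0559]] [-0.0015  0.0023]
[ 0.551  -0.1176  0.06  ] -38.7782271731426 0.08094851837171724
```

```bash
cat >lid.py <<'E'
from h import *
def lid(d,box,z,c0=None):
    x,y,w,h=box;c=d["gray"][y:y+h,x:x+w]
    th,m=cv2.threshold(cv2.resize(c,None,fx=4,fy=4,interpolation=cv2.INTER_CUBIC),0,255,cv2.THRESH_OTSU)
    cs,_=cv2.findContours(m,cv2.RETR_EXTERNAL,cv2.CHAIN_APPROX_NONE);k=max(cs,key=cv2.contourArea).reshape(-1,2)
    P=plane(d,(k+.5)/4-.5+[x,y],z)[:,:2]*1000
    (cx,cy),r=cv2.minEnclosingCircle(P.astype(np.float32));Q=P-[cx,cy];F=Q[np.hypot(*Q.T)>55]
    a=np.angle(np.mean((F@[1,1j])**2))/2
    return (cx,cy,r),np.degrees(a)
E
python3 - <<'E'
from lid import *
t=cam("top");s=cam("scene")
print(lid(t,(358,232,58,62),.022),lid(s,(246,280,60,60),.022))
# dark rib in top: centroid of dark pixels in small windows
for d,ws in((t,[(262,241,9,11),(230,297,10,12)]),):
    o=[]
    for x,y,w,h in ws:
        g=d["gray"][y:y+h,x:x+w].astype(float);W=np.clip(np.median(g)-15-g,0,None);Y,X=np.mgrid[y:y+h,x:x+w]
        o.append(((W*X).sum()/W.sum(),(W*Y).sum()/W.sum()))
    P=plane(d,o,.1405);print(o,P.mean(0),yaw(P[0]-P[1]),np.linalg.norm(P[0]-P[1]))
E
```

```text
((550.3814697265625, -117.59471130371094, 62.80045700073242), np.float64(-42.38593354689346)) ((550.4252319335938, -119.96365356445312, 64.10747528076172), np.float64(-40.039267969777676))
[(np.float64(266.1463414634146), np.float64(244.69981238273922)), (np.float64(234.50420168067228), np.float64(302.6281512605042))] [0.52130645 0.17370971 0.1405    ] -27.39045701352951 0.13480776065767844
```

Units first: shifts go in shares of 0.25 m and turns go in shares of pi/2 rad. So 0.041 m / 0.25 = 0.164, 0.04 m / 0.25 = 0.16.

Request:
run_rows:
  increments: [0.08, -0.044, 0, 0, 0.085, 0.16, -0.088, 0, 0, 0.085, 0.164, -0.092, 0, 0, 0.085, 0.164, -0.092, 0, 0, 0.085, 0.164, -0.092, 0, 0, 0.085, 0.164, -0.092, 0, 0, 0.085, 0.164, -0.092, 0, 0, 0.085, 0.164, -0.092, 0, 0, 0.085, 0.164, -0.092, 0, 0, 0.085, 0.164, -0.092, 0, 0, 0.085]
  grip_force: 60

```text
time_s: 1.3
position: [0.4721, -0.1972, 0.2425]
tool_rot: [[0.952, 0.305, 0.0], [0.305, -0.952, -0.0], [0.0, 0.0, -1.0]]
ft_force: [-0.1, -0.8, -0.3]
grip_width: 0.0844
gripper_force: 0.0
```

Request:
run_rows:
  increments: [0.16, -0.088, 0, 0, 0.085, 0.16, -0.088, 0, 0, 0.085, 0.08, -0.044, 0, 0, 0.085, 0, 0, 0, 0.0933, 0.085, 0, 0, 0, 0.0933, 0.085, 0, 0, 0, 0.0933, 0.085, 0, 0, 0, 0.0933, 0.085, 0, 0, 0, 0.0933, 0.085, 0, 0, 0, 0.0933, 0.085, 0, 0, 0, 0.0922, 0.085]

```text
time_s: 2.3
position: [0.5495, -0.1159, 0.2422]
tool_rot: [[0.751, -0.66, -0.0], [-0.66, -0.751, 0.0], [-0.0, 0.0, -1.0]]
ft_force: [0.2, -0.9, 0.8]
grip_width: 0.0851
gripper_force: 0.0Traceback (most recent call last):
```

```bash
cat > go.py <<'E'
import sys;from h import *
T=np.array(eval(sys.argv[1]));ty=float(sys.argv[2])
s=env.observe();R=s["tool_rot"];y=yaw(R[:,0])
print("t",s["time_s"],"tcp",s["position"].round(4),"yaw",y.round(2),"tool delta",(R.T@(T-s["position"])).round(4),"turn",round((y-ty+90)%180-90,2),"f",s["ft_force"].round(1),"w",s["grip_width"].round(4),s["gripper_force"])
E
python3 go.py '[.5505,-.118,.045]' -41
```

```text
  File "go.py", line 4, in <module>
    print("t",s["time_s"],"tcp",s["position"].round(4),"yaw",y.round(2),"tool delta",(R.T@(T-s["position"])).round(4),"turn",round((y-ty+90)%180-90,2),"f",s["ft_force"].round(1),"w",s["grip_width"].round(4),s["gripper_force"])
                                                                                                                                                                                      ^^^^^^^^^^^^^^^^^^^^^
AttributeError: 'float' object has no attribute 'round'
```

In the tool's units: 0.045 m / 0.25 = 0.18, 0.001 m / 0.25 = 0.004.

```bash
sed -i 's/s\["grip_width"\].round(4)/round(s["grip_width"],4)/' go.py
```

Request:
run_rows:
  increments: [0.008, 0.004, 0.12, 0, 0.085, 0, 0, 0.18, 0, 0.085, 0, 0, 0.18, 0, 0.085, 0, 0, 0.16, 0, 0.085, 0, 0, 0.1, 0, 0.085, 0, 0, 0.048, 0, 0.085, 0, 0, 0, 0, 0.085]

```text
time_s: 3.0
position: [0.55, -0.1179, 0.0443]
tool_rot: [[0.755, -0.655, -0.002], [-0.655, -0.755, 0.001], [-0.002, 0.001, -1.0]]
ft_force: [0.0, -0.9, -0.2]
grip_width: 0.0851
gripper_force: 0.0
```

```bash
python3 go.py '[.5505,-.118,.045]' -41
```

```text
t 3.0 tcp [ 0.55   -0.1179  0.0443] yaw -40.95 tool delta [ 0.0004 -0.0003 -0.0007] turn 0.05 f [ 0.  -0.9 -0.2] w 0.0851 0.0
```

```bash
python3 - <<'E'
from h import *
a=[]
for n,b in(("top",(340,215,96,96)),("scene",(215,235,110,110))):
    d=cam(n)["pixels"][:,:,::-1];x,y,w,h=b;a.append(cv2.resize(d[y:y+h,x:x+w],(400,400),interpolation=cv2.INTER_CUBIC))
cv2.imwrite("pics/g1.png",np.hstack(a))
E
```

```text
(no output)
```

View pics/g1.png

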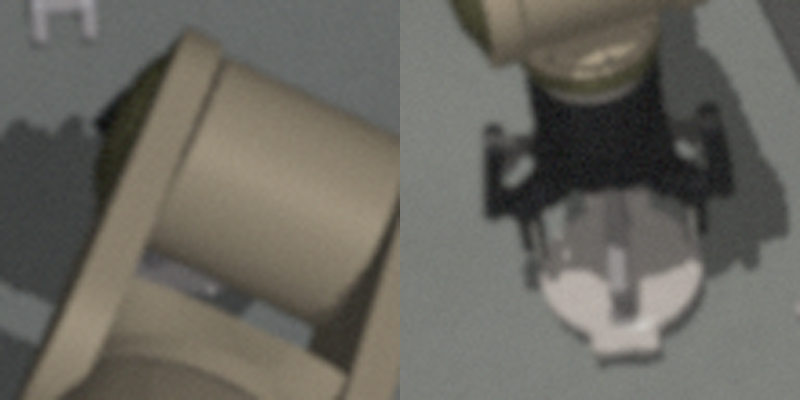

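In the scene half, the open fingers stand either side of the bar, with the bar centred at about (620,240) in the crop. The arm hides the lid from the top camera. Closing now.

Request:
run_rows:
  increments: [0, 0, 0, 0, 0.03, 0, 0, 0, 0, 0.0, 0, 0, 0, 0, 0, 0, 0, 0, 0, 0, 0, 0, 0, 0, 0, 0, 0, 0, 0, 0, 0, 0, 0, 0, 0, 0, 0, 0, 0, 0]
  grip_force: 80

```text
time_s: 3.9
position: [0.5505, -0.118, 0.0456]
tool_rot: [[0.755, -0.655, 0.0], [-0.655, -0.755, -0.0], [0.0, -0.0, -1.0]]
ft_force: [-0.0, 2.2, 4.1]
grip_width: 0.0104
gripper_force: 78.1
```

Request:
run_rows:
  increments: [0, 0, -0.02, 0, 0, 0, 0, -0.08, 0, 0, 0, 0, -0.16, 0, 0, 0, 0, -0.18, 0, 0, 0, 0, -0.18, 0, 0, 0, 0, -0.12, 0, 0, 0, 0, 0, 0, 0, 0, 0, 0, 0, 0]

```text
time_s: 4.7
position: [0.5497, -0.1178, 0.2287]
tool_rot: [[0.755, -0.656, -0.002], [-0.656, -0.755, 0.001], [-0.002, 0.001, -1.0]]
ft_force: [-0.5, -0.0, -6.6]
grip_width: 0.0102
gripper_force: 78.6
```

```bash
python3 go.py '[.5195,.175,.23]' 27.6
```

```text
t 4.7 tcp [ 0.5497 -0.1178  0.2287] yaw -40.96 tool delta [-0.2148 -0.2014 -0.0009] turn -68.56 f [-0.5 -0.  -6.6] w 0.0102 78.60841512680054
```

In the tool's units: -0.033 m / 0.25 = -0.132, -0.031 m / 0.25 = -0.124, -8 degrees / 90 = -0.0889.

Request:
run_rows:
  increments: [-0.06, -0.056, 0, 0, 0, -0.12, -0.112, 0, 0, 0, -0.132, -0.124, 0, 0, 0, -0.132, -0.124, 0, 0, 0, -0.132, -0.124, 0, 0, 0, -0.132, -0.124, 0, 0, 0, -0.092, -0.088, 0, 0, 0, -0.0592, -0.0536, 0, 0, 0, 0, 0, 0, -0.0444, 0, 0, 0, 0, -0.0889, 0]

```text
time_s: 5.7
position: [0.5189, 0.1754, 0.2271]
tool_rot: [[0.877, -0.48, -0.006], [-0.48, -0.878, -0.001], [-0.005, 0.004, -1.0]]
ft_force: [1.8, 0.3, -5.9]
grip_width: 0.0107
gripper_force: 78.8
```

Request:
run_rows:
  increments: [0, 0, 0, -0.0944, 0, 0, 0, 0, -0.0944, 0, 0, 0, 0, -0.0944, 0, 0, 0, 0, -0.0944, 0, 0, 0, 0, -0.0944, 0, 0, 0, 0, -0.0944, 0, 0, 0, 0, -0.0622, 0, 0, 0, 0, 0, 0, 0, 0, 0, 0, 0, 0, 0, 0, 0, 0]

```text
time_s: 6.7
position: [0.5198, 0.1748, 0.2293]
tool_rot: [[0.887, 0.462, -0.002], [0.462, -0.887, -0.0], [-0.002, -0.001, -1.0]]
ft_force: [-0.2, -0.7, -5.4]
grip_width: 0.0108
gripper_force: 78.7
```

```bash
python3 go.py '[.5195,.175,.23]' 27.6
python3 - <<'E'
from h import *
a=[]
for n,b in(("top",(190,200,140,140)),("scene",(280,100,150,150))):
    d=cam(n)["pixels"][:,:,::-1];cv2.imwrite(f"pics/full_{n}.png",d);x,y,w,h=b;a.append(cv2.resize(d[y:y+h,x:x+w],(400,400),interpolation=cv2.INTER_CUBIC))
cv2.imwrite("pics/g2.png",np.hstack(a))
E
```

```text
t 6.7 tcp [0.5198 0.1748 0.2293] yaw 27.53 tool delta [-0.0002 -0.0004 -0.0007] turn -0.07 f [-0.2 -0.7 -5.4] w 0.0108 78.71325731277466
```

View pics/g2.png

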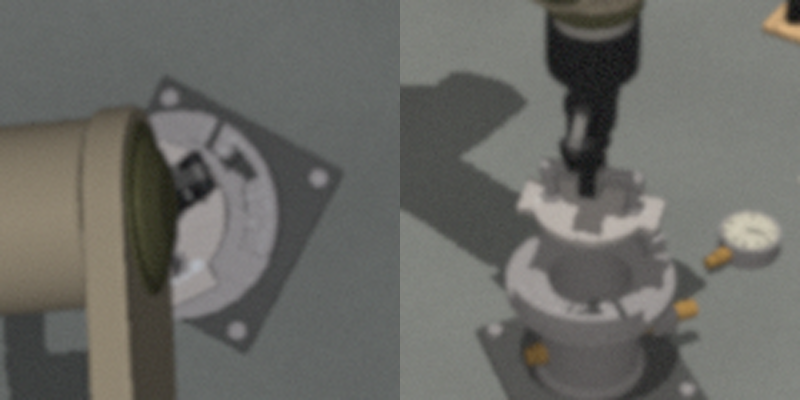

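The scene half shows the lid hanging level over the mouth, lugs at about (530,200) and (655,215) in line with the gaps. The index rib by the catch is visible in the top half at (215,133). Lowering.

In the tool's units: 0.02 m / 0.25 = 0.08, 0.014 m / 0.25 = 0.056.

```bash
python3 - <<'E'
from h import *
d=cam("scene");E=np.array(d["extrinsics"])
p=np.array([[.5198,.1748,.207],[.5195,.175,.12]])
a=np.radians(27.5)
for r in(61,-61):
  for w in(20,-20): p=np.r_[p,[[.5198+(r*np.cos(a)-w*np.sin(a))/1e3,.1748+(r*np.sin(a)+w*np.cos(a))/1e3,.207]]]
q,_=cv2.projectPoints(p,cv2.Rodrigues(E[:3,:3])[0],E[:3,3],np.array(d["K"]),np.array(d["distortion"]));q=q.reshape(-1,2)
print(((q-[280,100]+.5)*400/150+[400,0]).round(0))
E
```

```text
[[593. 202.]
 [591. 277.]
 [667. 198.]
 [657. 228.]
 [530. 177.]
 [518. 205.]]
```

Request:
run_rows:
  increments: [0, 0, 0.04, 0, 0, 0, 0, 0.08, 0, 0, 0, 0, 0.056, 0, 0, 0, 0, 0.024, 0, 0, 0, 0, 0, 0, 0, 0, 0, 0, 0, 0]

```text
time_s: 7.45
position: [0.5204, 0.1749, 0.1808]
tool_rot: [[0.886, 0.464, 0.001], [0.464, -0.886, 0.0], [0.001, 0.0, -1.0]]
ft_force: [0.9, 0.2, -5.3]
grip_width: 0.0103
gripper_force: 78.6
```

```bash
python3 go.py '[.5195,.175,.1515]' 27.6
```

```text
t 7.45 tcp [0.5204 0.1749 0.1808] yaw 27.65 tool delta [-0.0008 -0.0005  0.0293] turn 0.05 f [ 0.9  0.2 -5.3] w 0.0103 78.55472087860107
```

In the tool's units: 0.004 m / 0.25 = 0.016, 0.003 m / 0.25 = 0.012.

Request:
run_rows:
  increments: [-0.002, 0, 0.016, 0, 0, 0, 0, 0.016, 0, 0, 0, 0, 0.012, 0, 0, 0, 0, 0.012, 0, 0, 0, 0, 0, 0, 0]

```text
time_s: 7.95
position: [0.5195, 0.1746, 0.1659]
tool_rot: [[0.886, 0.464, -0.001], [0.464, -0.886, -0.0], [-0.001, -0.0, -1.0]]
ft_force: [0.0, 0.9, -6.4]
grip_width: 0.0106
gripper_force: 78.7
```

```bash
python3 go.py '[.5195,.175,.1515]' 27.6
```

```text
t 7.95 tcp [0.5195 0.1746 0.1659] yaw 27.65 tool delta [ 0.0002 -0.0004  0.0144] turn 0.05 f [ 0.   0.9 -6.4] w 0.0106 78.69903445243835
```

Request:
run_rows:
  increments: [0, 0, 0.012, 0, 0, 0, 0, 0.012, 0, 0, 0, 0, 0.012, 0, 0, 0, 0, 0, 0, 0]

```text
time_s: 8.35
position: [0.5195, 0.1746, 0.1568]
tool_rot: [[0.886, 0.464, -0.001], [0.464, -0.886, -0.0], [-0.001, -0.0, -1.0]]
ft_force: [-0.6, 0.8, -5.2]
grip_width: 0.0104
gripper_force: 78.7
```

```bash
python3 go.py '[.5195,.175,.1515]' 27.6
```

```text
t 8.35 tcp [0.5195 0.1746 0.1568] yaw 27.65 tool delta [ 0.0002 -0.0003  0.0053] turn 0.05 f [-0.6  0.8 -5.2] w 0.0104 78.69902729988098
```

Spigot is going in with no side force. Next: seat it.

In the tool's units: 0.002 m / 0.25 = 0.008, 0.001 m / 0.25 = 0.004.

Request:
run_rows:
  increments: [0, 0, 0.008, 0, 0, 0, 0, 0.008, 0, 0, 0, 0, 0.004, 0, 0, 0, 0, 0, 0, 0, 0, 0, 0, 0, 0]

```text
time_s: 8.85
position: [0.5197, 0.1746, 0.1523]
tool_rot: [[0.886, 0.464, -0.0], [0.464, -0.886, -0.0], [-0.0, 0.0, -1.0]]
ft_force: [0.4, -0.2, -6.3]
grip_width: 0.0105
gripper_force: 78.7
```

```bash
python3 go.py '[.5195,.175,.1515]' 27.6
```

```text
t 8.85 tcp [0.5197 0.1746 0.1523] yaw 27.65 tool delta [ 0.     -0.0004  0.0008] turn 0.05 f [ 0.4 -0.2 -6.3] w 0.0105 78.69911313056946
```

Request:
run_rows:
  increments: [0, 0, 0.002, 0, 0, 0, 0, 0.0012, 0, 0, 0, 0, 0, 0, 0, 0, 0, 0, 0, 0]

```text
time_s: 9.25
position: [0.5197, 0.1747, 0.1517]
tool_rot: [[0.886, 0.464, 0.0], [0.464, -0.886, 0.0], [0.0, 0.0, -1.0]]
ft_force: [-0.8, 1.2, -3.2]
grip_width: 0.0108
gripper_force: 78.9
```

```bash
python3 go.py '[.5195,.175,.1515]' 27.6
```

```text
t 9.25 tcp [0.5197 0.1747 0.1517] yaw 27.65 tool delta [-0.0001 -0.0004  0.0002] turn 0.05 f [-0.8  1.2 -3.2] w 0.0108 78.91867160797119
```

In the tool's units: 5 degrees / 90 = 0.0556.

Request:
run_rows:
  increments: [0, 0, 0, 0.0222, 0, 0, 0, 0, 0.0444, 0, 0, 0, 0, 0.0556, 0, 0, 0, 0, 0.0556, 0, 0, 0, 0, 0.0556, 0, 0, 0, 0, 0.0333, 0, 0, 0, 0, 0, 0]

```text
time_s: 9.95
position: [0.5198, 0.1745, 0.1517]
tool_rot: [[0.998, 0.063, 0.0], [0.063, -0.998, -0.0], [0.0, 0.0, -1.0]]
ft_force: [0.0, 0.3, -3.9]
grip_width: 0.0105
gripper_force: 79.0
```

```bash
python3 go.py '[.5195,.175,.1515]' -27.4
```

```text
t 9.95 tcp [0.5198 0.1745 0.1517] yaw 3.63 tool delta [-0.0003 -0.0005  0.0002] turn 31.03 f [ 0.   0.3 -3.9] w 0.0105 78.99674534797668
```

In the tool's units: 6 degrees / 90 = 0.0667.

Request:
run_rows:
  increments: [0, 0, 0, 0.0333, 0, 0, 0, 0, 0.0556, 0, 0, 0, 0, 0.0667, 0, 0, 0, 0, 0.0667, 0, 0, 0, 0, 0.0556, 0, 0, 0, 0, 0.0333, 0, 0, 0, 0, 0.0222, 0, 0, 0, 0, 0, 0, 0, 0, 0, 0, 0, 0, 0, 0, 0, 0]

```text
time_s: 10.95
position: [0.5198, 0.1746, 0.1516]
tool_rot: [[0.897, -0.443, 0.0], [-0.443, -0.897, -0.0], [0.0, -0.0, -1.0]]
ft_force: [0.6, 0.2, -4.0]
grip_width: 0.0104
gripper_force: 79.0
```

```bash
python3 go.py '[.5195,.175,.1515]' -27.4
python3 - <<'E'
from h import *
a=[]
for n,b in(("top",(200,225,100,100)),("scene",(300,140,100,100))):
    d=cam(n)["pixels"][:,:,::-1];x,y,w,h=b;a.append(cv2.resize(d[y:y+h,x:x+w],(400,400),interpolation=cv2.INTER_CUBIC))
cv2.imwrite("pics/g3.png",np.hstack(a))
E
```

```text
t 10.95 tcp [0.5198 0.1746 0.1516] yaw -26.28 tool delta [-0.0004 -0.0003  0.0001] turn 1.12 f [ 0.6  0.2 -4. ] w 0.0104 79.04584765434265
```

View pics/g3.png

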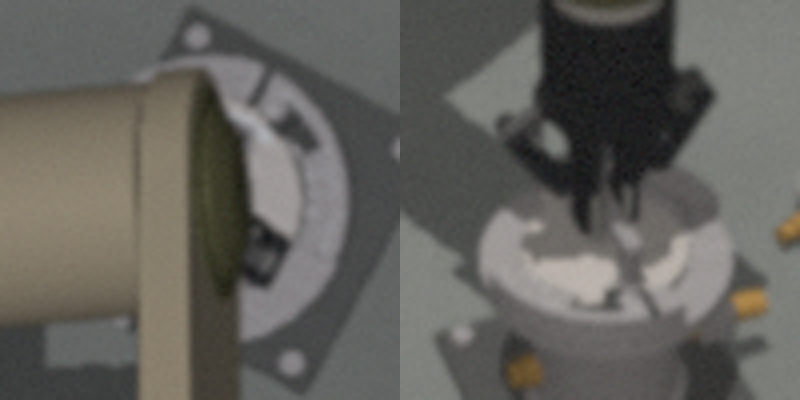

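In the scene half, the bar's near end at (628,240) points straight at the dark rib at (648,298). The lugs are under the lips, the catch at (605,298) is ahead of the lug, and the fingers still grip the bar. Handing in.

```bash
python3 -c "
from rig import env
print(env.close_job())"
```

```text
the job is handed in; nothing more can be done
None
```

The lid is seated in the pot at the vent position, with its bar about 1° from the rib line by my measurement, the catch not reached and the handle still gripped at about 79 N. The job is handed in at about 11 s; no verdict came back.

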